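# Level the drooping nail lamp with a wedge

### The arm

A 6-joint arm with a two-finger parallel gripper is mounted at the origin on the work surface. World frame = base frame: x ahead of the robot, y to its left, z up, the work surface at z = 0. Lengths are in m, angles in rad, forces in N, time in s.
With the tool pointing down it reaches from about 0.3 to 0.875 m from the base axis. Payload 6.4 kg.
Tool frame: the origin (TCP) lies at the very end of the fingers, on their centre line; the grasp point (between the pads) lies 19 mm behind it; z points along the fingers, y is the direction in which the jaws open and shut (so a half turn about z gives the same grasp; the last joint's range is limited). The gripper opens to 85 mm and grips with 20 to 120 N. Pads are 22 mm wide; open, the fingers measure 114 mm over their backs; the gripper's body (76 mm by 85 mm) begins 54 mm behind the grasp point. The pads swing forward as they close: fully open they stand 13 mm farther back than shut.
Start: joints at [1.117, 0.181, 1.607, -0, 1.354, -0.206], TCP at [0.141, 0.557, 0.231] pointing down, gripper open.
Joint ranges: [-2.99, 2.99], [-0.89, 2.07], [0.3, 2.58], [-1.14, 4.28], [0, 2.63], [-3.12, 3.12]. Speed limits (rad/s): [2.57, 2.57, 3.01, 3.14, 3.14, 3.14].

### API

Orientations are given as a unit quaternion [w, x, y, z].
In Python, from bench import telemetry, imaging, ctrl gives the robot as it stands.
- The arm moves only by the shell command python3 -m pendant 'ROWS' [OPENING]. ROWS is JSON, a list that holds one entry, the list of rows, each a list of 6 numbers: the shift along the tool's x, y, z in units of 200 mm (1.0 is 200 mm), then the turn, a rotation vector about the tool's x, y, z in units of pi rad (1.0 is pi rad). In form: [[[tx, ty, tz, rx, ry, rz], ...]]. A call has 1 to 12 rows; each row shifts and turns the pose as measured when the row begins, along the tool's axes as they then stand; what a row does not reach is not made up. A row lasts 1/8 s, in which the tool goes at most 62.5 mm and 10.7 degrees, less where a joint would pass 70% of its speed; a pose out of reach is approached as far as the arm can. A call with a number of a shift or a turn outside -1 to 1 is refused whole. A call with a gripper value outside its range is refused whole. OPENING is the closure, from 0 (fully open) to 1 (shut), set as the call begins (- or left out, the last holds). The fingers move at their own pace and stop on an object; the grip force is fixed at half the most. Time passes only in rows, so rows that do not move let the fingers close. It gives the time, the measured TCP pose, the force and the opening at its end, in the units of the state.
- telemetry.get_obs(): the state, without advancing time (a new reading comes with each control period).
- imaging.camera(name): name is "scene" or "side" or "wrist"; returns a dict with "pixels" (400x640x3 uint8, blue, green, red), "vfov" (degrees; the focal length in pixels is half the picture's height over the tangent of half this angle, whatever the lens; pixels are square), "cx", "cy" (the principal point, pixels), "R" (3x3) and "t" (3): a world point X has camera coordinates R X + t. Camera axes: x right, y down, z forward; pixel columns grow to the right and rows downward; lengths in m; the calibration is good to about 2 mm. A picture is of the moment at which its call begins. There is no depth.
- ctrl.hand_in(): hands the job in, once; it reports no verdict.
The state is a dict: "time_s": time; "q": joint angles; "dq": joint speeds; "joint_efforts": joint torques, N m; "eef_pos": TCP position; "eef_rot": TCP orientation; "wrist_force": force on the tool from outside, world axes, zero at the start; "torque": the same for the moment, N m; "opening": opening from 0.0 (shut) to 1.0 (fully open).
Only numpy, scipy, OpenCV 4.12 (cv2) and the standard library are available. Lean on these libraries where they do the work, as an engineer would, in place of code of your own. Each camera call takes 0.05 s, during which the arm holds its last target.

### The job

The pink nail lamp droops on its hinge bracket because its free side has lost its feet. Take the wooden wedge by its block end, lay it on the marble in front of the middle of the drooping edge, and push it in square, thin end first, until the lamp sits level against the bracket's stop and the wedge is snugly nipped (a firm final push of about 18 N), then let go. Let the wedge do the lifting: do not touch the lamp, never let wedge and lamp press on each other with more than 18 N, and leave the other things where they are.

Things in the scene. Friction and masses are not known exactly. Their poses are not given: they have to be found in the camera images.
- lamp_edge (a point): Middle of the lamp's drooping free edge, on its underside: a straight round lip 8 mm thick, 180 mm long (x). y points along the underside to the hinge, 200 mm away: the wedge goes in along +y. z is vertical when the lamp is level. Gap to the marble (z = 0) at the start 4 to 7 mm, when level 15 to 18 mm (the bracket's height differs).
- lamp: Pink shell 174 x 163 mm (x, y), its top 93 mm over the underside, on a white base plate that sticks out 25 mm beyond it, 14 mm high, at the free edge; about 0.5 kg. Origin in the hinge axis, level with the underside; axes as lamp_edge. It starts 0.055 rad low and rises freely (push on the wedge about 4 to 9 N) until a hard stop at level, where the push climbs steeply; about 0.5 to 0.8 of it then presses lamp and wedge together, and stays when the wedge is let go.
- bracket: Fixed steel hinge bracket 210 mm long, 40 mm high, on the side of the lamp away from the free edge; origin below the hinge axis, 18 mm lower. Holds the lamp and its level stop.
- wedge_grip (a point): Centre, half-way up, of the block at the thick end of the beech wedge: 30 mm wide (x, the way to grip it), 25 mm long (y), 34 mm high (z); its underside is 17 mm below this point. y points to the thin end.
- wedge_tip (a point): Middle of the lower edge of the wedge's thin end, 112.5 mm ahead of wedge_grip along y and 17 mm lower. Same axes.
- wedge: The whole wedge, 125 x 30 mm (y, x), 70 g, flat on the marble; origin at the middle of its underside. From the thin end, 2 mm thick, its top rises evenly over 100 mm to 26 mm (0.24 mm per mm); then comes the block.
- tray: White oval plastic tray, fixed, 270 x 160 mm (x, y), rim 13 mm high; origin at its middle on the marble. Leave alone.
- bottle0: Empty glass polish bottle with black cap, diameter 30, height 72 mm, upright on the tray; origin at its foot. Leave alone.
- bottle1: As bottle0.
- bottle2: As bottle0.
- file: Flat glass nail file 140 x 12 x 4 mm on the tray; origin at middle of underside. Leave alone.
- pusher: Steel cuticle pusher 134 x 10 x 7 mm on the tray; origin at middle of underside. Leave alone.
- buffer: Grey straight-sided nail buffer block 28 x 95 x 26 mm (x, y, z) on the marble; origin at middle of underside. Leave alone.
- jar: Glass jar with white lid, diameter 52, height 50 mm, on the marble; origin at its foot. Leave alone.
Mind the look-alikes: they are no part of the job. Leave any yellow look-alike of the wedge alone.

How it is judged:
On the way:
1. the wedge lies flat with its thin end at least 8 mm under the drooping edge, square and near its middle, the lamp still drooping (y of wedge_tip in the frame of lamp_edge above 0.008 m and height (world z) of wedge_tip below 0.004 m and angle between lamp_edge's own z axis and vertical above 0.012 rad and x of wedge_tip in the frame of lamp_edge between -0.035 and 0.035 m and angle between the y axis of wedge_tip and the y axis of lamp_edge, either way round below 0.26 rad), for 0.1 s.
At the end, for the whole second after the job is handed in: The lamp is level within 0.008 rad (0.5 degree); the wedge, released and at rest, lies flat on the marble, thin end at least 30 mm inside the edge, within 35 mm of the edge's middle and within 15 degrees of square, and is nipped: lamp and wedge press on each other with more than 5 N (angle between lamp_edge's own z axis and vertical below 0.008 rad and contact force between wedge and lamp above 5 N and y of wedge_tip in the frame of lamp_edge above 0.03 m and height (world z) of wedge_tip below 0.004 m and angle between wedge_grip's own z axis and vertical below 0.04 rad and x of wedge_tip in the frame of lamp_edge between -0.035 and 0.035 m and angle between the y axis of wedge_tip and the y axis of lamp_edge, either way round below 0.26 rad and linear speed of wedge below 0.005 m/s); the robot touches nothing.
It fails at once if wedge and lamp press on each other with more than 18 N (contact force between wedge and lamp above 18 N).
It fails at once if the robot touches the lamp (over 2 N) (contact force between any of the fingers, the arm and lamp above 2 N).
It fails at once if another thing is moved by more than 20 mm (distance of any of bottle0, bottle1, bottle2, file, pusher, buffer, jar from where it was at the start of the episode above 0.02 m).
It fails at once if a bottle or the jar is tipped over (angle between any of bottle0, bottle1, bottle2, jar's own z axis and vertical above 0.5 rad).
It also fails if it takes over 40 s, if anything falls off the work surface, if the arm or the gripper's body presses on something with over 40 N, if the wrist force passes 120 N, or if a joint passes its speed limit or range.

## Working session

There is one attempt and no reset: what is moved stays moved. The work goes in short steps, Python scripts to look and compute and a shell command to move; the robot and the scene stay as the last step left them, time stands still between calls to the robot, and variables do not carry over. Pictures are saved under pics/ and viewed, and the job is handed in when it is done.

```bash
ls; mkdir -p pics; python3 - <<'E'
from bench import telemetry, imaging, ctrl
import cv2
o=telemetry.get_obs()
print(o)
for n in ["scene","side","wrist"]:
    c=imaging.camera(n); cv2.imwrite(f"pics/a_{n}.png",c["pixels"]); print(n,c["vfov"],c["cx"],c["cy"],c["R"],c["t"],[k for k in c])
E
```

```text
pics
{'time_s': 0.0, 'q': array([ 1.11667476e+00,  1.81526590e-01,  1.60798484e+00, -1.23750423e-05,
        1.35379268e+00, -2.06292938e-01]), 'dq': array([ 0.00102089, -0.00067481,  0.00040193, -0.00045968,  0.00033352,
        0.00064117]), 'joint_efforts': array([-8.89229723e-04, -4.44873869e+01, -3.51331115e+01, -3.15723782e-04,
        9.26148175e-03,  2.88216904e-05]), 'eef_pos': array([0.14078889, 0.55694235, 0.23040347]), 'eef_rot': array([-2.71746027e-04,  1.23596074e-01,  9.92332242e-01, -8.11457539e-04]), 'wrist_force': array([-0.31802139,  0.17618857,  0.25742036]), 'torque': array([ 0.0361015 , -0.05718393,  0.02321394]), 'opening': 1.0029364762883386}
scene 53.57544069352237 323.237254997778 193.79790506592843 [[-0.06277762  0.998006    0.00655627]
 [ 0.84724772  0.05676412 -0.52815635]
 [-0.52747537 -0.02760161 -0.84912183]] [ 0.08969156 -0.47907904  1.52235661] ['pixels', 'vfov', 'cx', 'cy', 'R', 't']
side 54.09733944265859 323.76577629554663 197.22807290447724 [[ 0.81397661 -0.58074465  0.01333169]
 [-0.37847148 -0.54759997 -0.74625304]
 [ 0.44068289  0.60238686 -0.66552886]] [-0.48438943  0.22160781  0.88033912] ['pixels', 'vfov', 'cx', 'cy', 'R', 't']
wrist 68.74961170622996 316.3767642273946 195.3075172462084 [[ 0.24454493  0.96963617 -0.00186501]
 [ 0.91653419 -0.23052382  0.32683917]
 [ 0.31648515 -0.0816362  -0.94507813]] [-0.57393849 -0.04183894  0.38114266] ['pixels', 'vfov', 'cx', 'cy', 'R', 't']
```

View pics/a_scene.png

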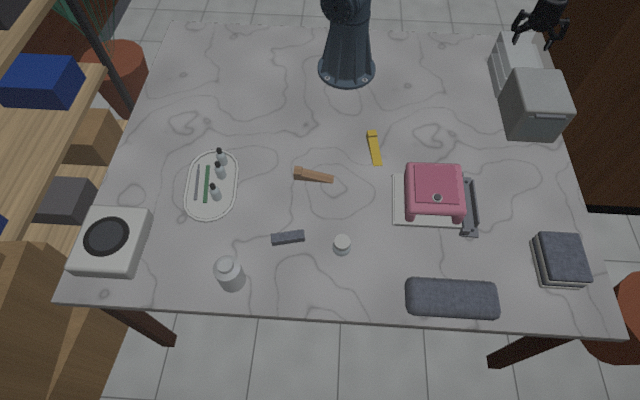

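View pics/a_side.png

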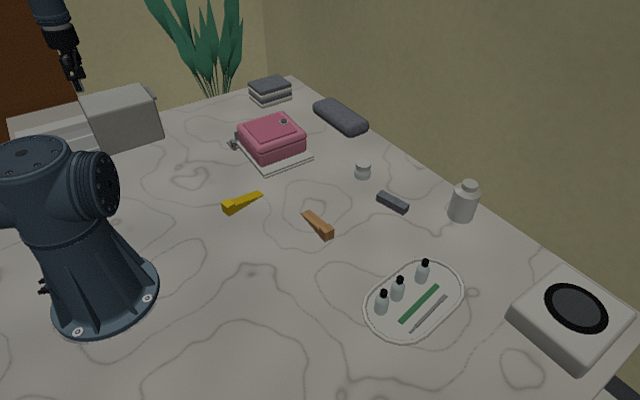

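View pics/a_wrist.png

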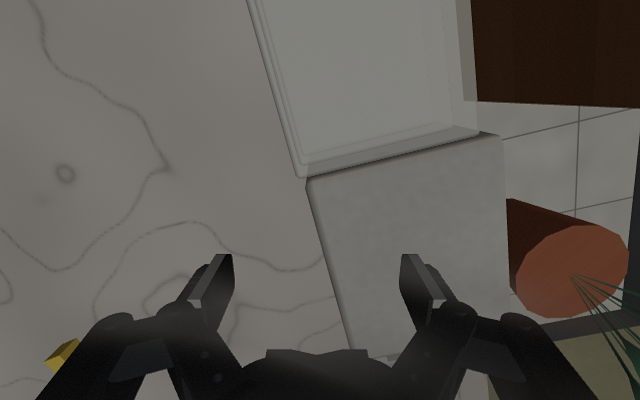

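Candidates for the wedge: brown one at scene (313,175) and yellow one at (374,147). The beech-brown one fits and the yellow is the look-alike. I'll confirm this in enlarged crops and measure.

```bash
cat > h.py <<'E'
import numpy as np, cv2
from bench import telemetry, imaging
def K(c):
    f=200/np.tan(np.radians(c["vfov"])/2); return np.array([[f,0,c["cx"]],[0,f,c["cy"]],[0,0,1]])
def ray(c,u,v):
    d=np.array(c["R"]).T@np.linalg.solve(K(c),[u,v,1]); o=-np.array(c["R"]).T@np.array(c["t"]); return o,d
def onz(c,u,v,z=0.):
    o,d=ray(c,u,v); return o+d*(z-o[2])/d[2]
def proj(c,P):
    p=K(c)@(np.array(c["R"])@np.array(P,float)+np.array(c["t"])); return p[:2]/p[2]
def crop(c,x0,y0,w,h,s,name):
    im=cv2.resize(c["pixels"][y0:y0+h,x0:x0+w],None,fx=s,fy=s,interpolation=cv2.INTER_CUBIC)
    im=cv2.convertScaleAbs(im,alpha=1.5); cv2.imwrite("pics/"+name,im)
def save(c,n):
    import pickle; pickle.dump(c,open("pics/"+n+".pkl","wb"))
E
python3 - <<'E'
from h import *
c=imaging.camera("scene");save(c,"scene0"); crop(c,280,150,200,100,4,"b1.png")
c=imaging.camera("side");save(c,"side0"); crop(c,215,90,160,160,4,"b2.png") if 0 else crop(c,215,100,150,150,4,"b2.png")
E
```

```text
(no output)
```

View pics/b1.png

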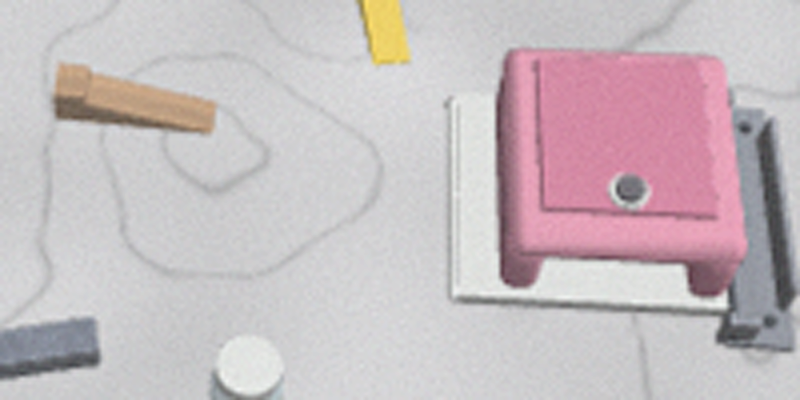

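View pics/b2.png

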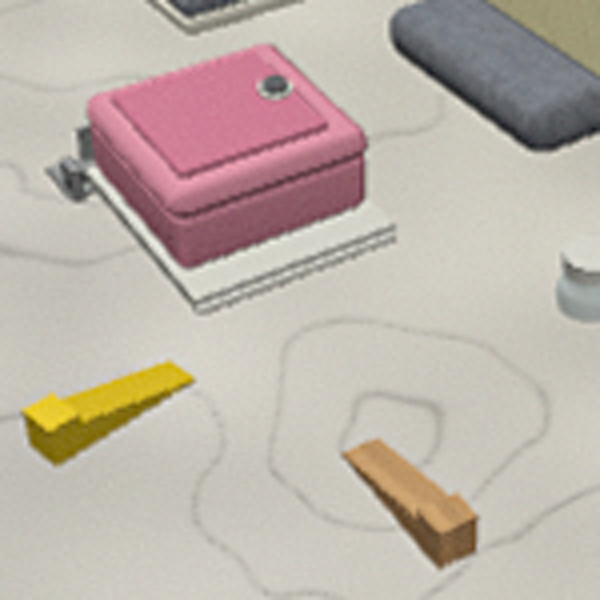

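```bash
cat > m.py <<'E'
from h import *
import pickle
from scipy.optimize import least_squares
S=pickle.load(open("pics/scene0.pkl","rb"));D=pickle.load(open("pics/side0.pkl","rb"))
sc=lambda u,v:(280+(u+.5)/4-.5,150+(v+.5)/4-.5)
sd=lambda u,v:(215+(u+.5)/4-.5,100+(v+.5)/4-.5)
# wedge local: x wide, y to tip
obs=[(S,sc(58,63),(-15,-12.5,17)),(S,sc(216,101),(-15,112.5,-15)),(S,sc(212,133),(15,112.5,-17)),(S,sc(56,117),(15,-12.5,-17)),
(D,sd(345,455),(15,112.5,-15)),(D,sd(378,439),(-15,112.5,-15)),(D,sd(442,568),(15,-12.5,-17)),(D,sd(476,550),(-15,-12.5,-17)),(D,sd(476,517),(-15,-12.5,17))]
for flip in (1,-1):
    def W(p,l):
        a=p[2];ey=np.array([np.cos(a),np.sin(a)]);ex=np.array([ey[1],-ey[0]])*1
        q=p[:2]+(flip*l[0]*ex+l[1]*ey)/1000; return [q[0],q[1],.017+l[2]/1000]
    f=lambda p:np.concatenate([proj(c,W(p,l))-uv for c,uv,l in obs])
    s=least_squares(f,[0.5,-.1,1.5],loss='soft_l1'); print(flip,s.x,s.cost); print(np.round(f(s.x).reshape(-1,2),1).tolist())
print("plate")
for n,c,uv in [("S near robot",S,sc(450,97)),("S far",S,sc(455,295)),("S farlow",S,sc(456,301)),("D near",D,sd(200,300)),("D far",D,sd(395,229)),("Dlow",D,sd(205,313)),("Dlowfar",D,sd(396,240))]:
    print(n,uv,onz(c,*uv,z=.005 if 'low' in n else .019))
E
python3 m.py
```

```text
1 [ 0.51254995 -0.1381418   1.57250672] 56.58866787854415
[[-0.3, 1.5], [-0.0, -0.0], [0.5, 0.2], [-0.1, 2.0], [8.5, -3.8], [-8.7, 4.5], [11.1, -4.4], [-6.7, 5.1], [-6.5, 4.3]]
-1 [ 0.50794584 -0.13617337  1.5273075 ] 30.715043117056982
[[-0.7, 8.0], [-0.1, 8.0], [1.7, -7.5], [1.8, -7.1], [-0.8, -0.1], [0.2, -0.1], [-0.4, 0.8], [0.7, 0.7], [1.1, -0.1]]
plate
S near robot (392.125, 173.875) [0.493039   0.15739568 0.019     ]
S far (393.375, 223.375) [0.6681457  0.15595782 0.019     ]
S farlow (393.625, 224.875) [0.66557333 0.15895814 0.005     ]
D near (264.625, 174.625) [0.49196028 0.16343704 0.019     ]
D far (313.375, 156.875) [0.66472549 0.1553272  0.019     ]
Dlow (265.875, 177.875) [0.49493471 0.16349847 0.005     ]
Dlowfar (313.625, 159.625) [0.66775281 0.15842868 0.005     ]
```

```bash
sed -i 's/^(D,sd(345,455),(15/(D,sd(345,455),(-15/; s/(D,sd(378,439),(-15/(D,sd(378,439),(15/; s/(D,sd(442,568),(15/(D,sd(442,568),(-15/; s/(D,sd(476,550),(-15/(D,sd(476,550),(15/; s/(D,sd(476,517),(-15/(D,sd(476,517),(15/' m.py; python3 m.py | head -2
cat >> m.py <<'E'
# lamp plate fit: edge underside height g, tilt .055; local origin at edge middle underside
ob=[(S,sc(450,97),(-90,0,14)),(S,sc(455,295),(90,0,14)),(D,sd(200,300),(-90,0,14)),(D,sd(395,229),(90,0,14)),(D,sd(205,313),(-90,0,2)),(D,sd(396,240),(90,0,2))]
def L(p,l):
    a=p[2]; ex=np.array([np.cos(a),np.sin(a)]);ey=np.array([-ex[1],ex[0]])
    t=.055; yy=l[1]*np.cos(t)-l[2]*np.sin(t); zz=l[1]*np.sin(t)+l[2]*np.cos(t)
    q=p[:2]+(l[0]*ex+yy*ey)/1000; return [q[0],q[1],.0055+zz/1000]
f=lambda p:np.concatenate([proj(c,L(p,l))-uv for c,uv,l in ob])
s=least_squares(f,[.58,.16,0]);print("lamp",s.x,np.round(f(s.x).reshape(-1,2),1).tolist())
E
python3 m.py|tail -1
```

```text
1 [ 0.50719683 -0.13692126  1.52265757] 2.5550786039289743
[[0.5, -0.0], [0.5, 0.1], [0.6, 0.3], [0.2, 0.5], [-0.8, 0.1], [0.3, 0.1], [-0.5, 1.1], [0.6, 1.0], [1.1, 0.2]]
lamp [ 0.57959013  0.15843683 -0.0133685 ] [[0.5, -1.0], [0.2, 0.4], [0.0, 0.9], [1.0, -0.8], [-1.0, 0.7], [0.7, -0.6]]
```

The crop confirms it: the brown wedge's block is at scene (299,173) and its thin end at (333,179), already pointing at the lamp. The yellow look-alike at (374,147) stays alone. The fit puts wedge_grip at about (0.507, -0.137), and its y points 1.523 rad in the world. The middle of the lamp edge is at about (0.580, 0.158), with its y at about 1.557 rad. I'll move over the wedge first.

```bash
python3 -m pendant '[[[-0.187,-0.208,0,0,0,0],[-0.187,-0.208,0,0,0,0],[-0.187,-0.208,0,0,0,0],[-0.187,-0.208,0,0,0,0],[-0.187,-0.208,0,0,0,0],[-0.187,-0.208,0,0,0,0],[-0.187,-0.208,0,0,0,0],[-0.187,-0.208,0,0,0,0],[-0.187,-0.208,0,0,0,0],[-0.187,-0.208,0.1,0,0,0],[-0.187,-0.208,0.1,0,0,0],[-0.187,-0.208,0.1,0,0,0]]]' 0.3
python3 -m pendant '[[[0,0,0,0,0,0.055],[0,0,0,0,0,0.055],[0,0,0,0,0,0.055],[0,0,0,0,0,0.055],[0,0,0,0,0,0.055],[0,0,0,0,0,0.055],[0,0,0,0,0,0.055],[0,0,0,0,0,0.05],[0,0,0,0,0,0]]]'
```

```text
time_s: 1.75
eef_pos: [0.4651, -0.052, 0.1735]
eef_rot: [0.007, 0.12, 0.993, 0.001]
wrist_force: [0.7, 0.7, 0.4]
opening: 0.7
time_s: 2.88
eef_pos: [0.4646, -0.0566, 0.1704]
eef_rot: [0.002, 0.737, 0.676, 0.003]
wrist_force: [0.2, 1.1, 0.5]
opening: 0.699
```

```bash
cat >> h.py <<'E'
from scipy.spatial.transform import Rotation as Ro
def goal(pos,yaw,tilt):
    """yaw: world angle of wedge y dir; tool x = wedge y before tilt; tilt deg leaning back"""
    ey=np.array([np.cos(yaw),np.sin(yaw),0]); ex=np.array([ey[1],-ey[0],0])
    R=Ro.from_matrix(np.array([ey,ex,[0,0,-1]]).T)*Ro.from_rotvec([0,np.radians(tilt),0])
    o=telemetry.get_obs(); q=o["eef_rot"]; Rc=Ro.from_quat([q[1],q[2],q[3],q[0]])
    d=Rc.inv().apply(np.array(pos)-o["eef_pos"]); r=(Rc.inv()*R).as_rotvec()
    return np.round(d/.2,3), np.round(r/np.pi,4), np.round(o["eef_pos"],4)
E
python3 - <<'E'
from h import *
c=imaging.camera("wrist"); save(c,"wrist1"); cv2.imwrite("pics/c1.png",c["pixels"])
print(goal([.507,-.137,.1],1.523,22))
print(proj(c,[.507,-.137,.034]),proj(c,[.512,-.024,0]))
E
```

```text
(array([-0.383,  0.243,  0.353]), array([ 0.0048,  0.1217, -0.0114]), array([ 0.4646, -0.0566,  0.1704]))
[361.67987956 251.55278008] [357.66630045 141.77319553]
```

View pics/c1.png

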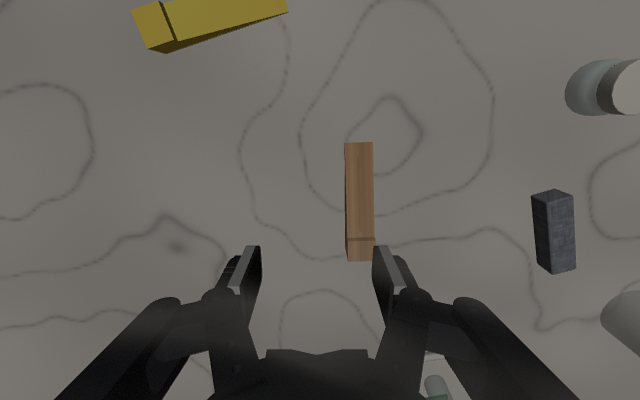

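The wrist view shows the block top centred at (361,250) and the thin end at (359,142). I had predicted (362,252) and (358,142), so the fit is good to about 1 mm. Next I tilt the gripper back about 22° to keep the wrist clear of the lamp and move above the block.

```bash
python3 -m pendant '[[[0,0,0,0,0.05,0],[0,0,0,0,0.05,0],[0,0,0,0,0.022,0],[0,0,0,0.005,0,-0.01],[0,0,0,0,0,0]]]' 0.35
python3 - <<'E'
from h import *
print(goal([.5067,-.137,.07],1.515,22))
E
```

```text
time_s: 3.55
eef_pos: [0.4653, -0.0559, 0.1711]
eef_rot: [-0.131, 0.703, 0.683, 0.145]
wrist_force: [0.9, -0.3, 1.7]
opening: 0.652
(array([-0.563,  0.213,  0.317]), array([ 0.0009, -0.0031,  0.0087]), array([ 0.4653, -0.0559,  0.1711]))
```

```bash
python3 -m pendant '[[[-0.19,0.071,0.105,0,-0.001,0.003],[-0.19,0.071,0.105,0,-0.001,0.003],[-0.19,0.071,0.105,0,-0.001,0.003],[0,0,0,0,0,0],[0,0,0,0,0,0]]]' 0.4
python3 - <<'E'
from h import *
c=imaging.camera("wrist"); save(c,"wrist2"); cv2.imwrite("pics/c2.png",c["pixels"])
c=imaging.camera("side"); crop(c,230,150,150,110,5,"c2s.png")
print(goal([.5067,-.137,.010],1.515,22))
E
```

```text
time_s: 4.18
eef_pos: [0.5093, -0.1379, 0.0697]
eef_rot: [-0.127, 0.71, 0.679, 0.138]
wrist_force: [-0.9, 0.1, 0.4]
opening: 0.602
(array([-0.106, -0.015,  0.281]), array([0.0011, 0.0025, 0.004 ]), array([ 0.5093, -0.138 ,  0.0701]))
```

View pics/c2.png

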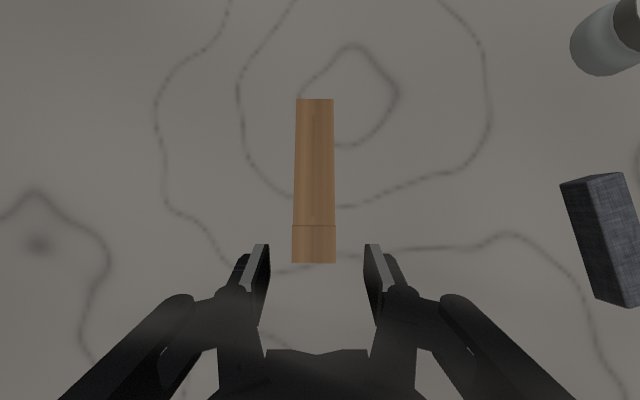

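View pics/c2s.png

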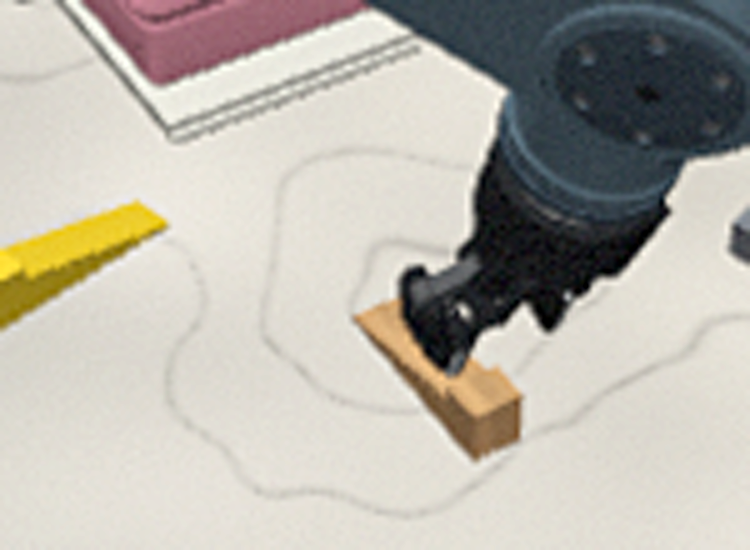

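```bash
python3 - <<'E'
from h import *
print(goal([.508,-.131,.010],1.515,22))
E
```

```text
(array([-0.078, -0.01 ,  0.292]), array([0.0011, 0.0025, 0.004 ]), array([ 0.5093, -0.138 ,  0.0701]))
```

```bash
python3 -m pendant '[[[-0.02,-0.003,0.073,0,0.001,0.002],[-0.02,-0.003,0.073,0,0.001,0.002],[-0.02,-0.003,0.073,0,0,0],[-0.02,0,0.073,0,0,0],[0,0,0,0,0,0],[0,0,0,0,0,0]]]' 0.4
python3 - <<'E'
from h import *
c=imaging.camera("wrist"); save(c,"wrist3"); cv2.imwrite("pics/c3.png",c["pixels"])
c=imaging.camera("side"); crop(c,230,150,150,110,5,"c3s.png")
print(goal([.508,-.131,.010],1.515,22), telemetry.get_obs()["wrist_force"])
E
```

```text
time_s: 5.03
eef_pos: [0.5081, -0.1295, 0.0071]
eef_rot: [-0.129, 0.713, 0.675, 0.139]
wrist_force: [-0.2, -0.3, 0.4]
opening: 0.601
(array([-0.002, -0.   , -0.015]), array([0.0015, 0.0008, 0.0005]), array([ 0.5081, -0.1296,  0.0074])) [ 0.1169546   0.25741723 -0.11409265]
```

View pics/c3.png

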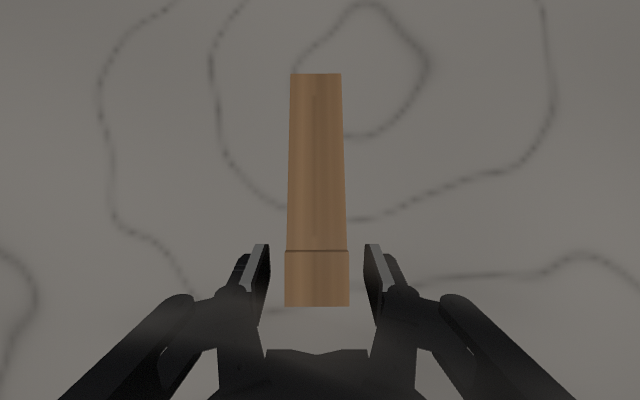

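View pics/c3s.png

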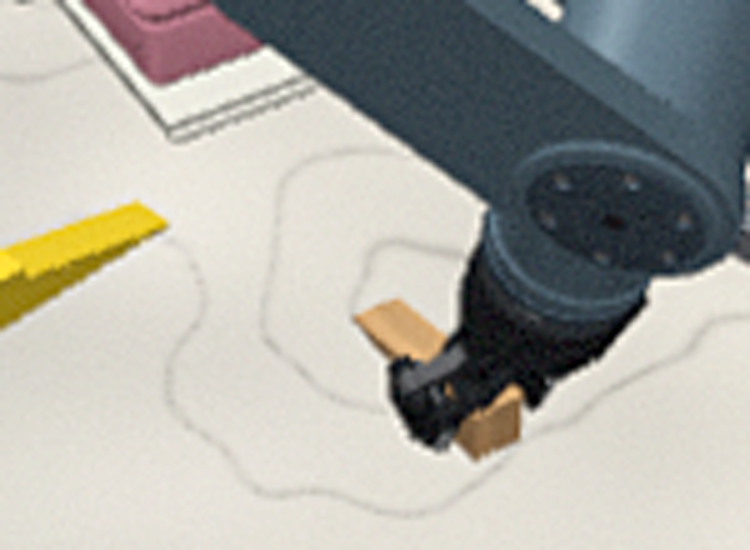

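The block is centred between the pads, at wrist (317,280), and the wrist force is near zero. Closing now.

```bash
python3 -m pendant '[[[0,0,0,0,0,0],[0,0,0,0,0,0],[0,0,0,0,0,0],[0,0,0,0,0,0],[0,0,0,0,0,0],[0,0,0,0,0,0]]]' 1
python3 - <<'E'
from h import *
print(goal([.508,-.131,.010],1.515,22), telemetry.get_obs()["wrist_force"])
c=imaging.camera("wrist"); save(c,"wrist4"); cv2.imwrite("pics/c4.png",c["pixels"])
E
```

```text
time_s: 5.88
eef_pos: [0.5089, -0.1303, 0.0084]
eef_rot: [-0.127, 0.713, 0.675, 0.139]
wrist_force: [-0.3, -0.4, 0.2]
opening: 0.337
(array([-0.   , -0.004, -0.009]), array([0.002 , 0.0013, 0.0007]), array([ 0.5089, -0.1303,  0.0084])) [-0.33118875 -0.42707336  0.22507105]
```

View pics/c4.png

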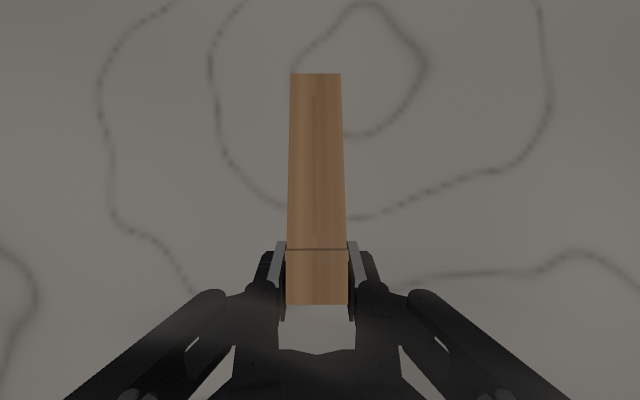

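```bash
python3 - <<'E'
from h import *
import pickle
c=pickle.load(open("pics/wrist4.pkl","rb"))
print(onz(c,316,73,.002),onz(c,291,73,.002),onz(c,341,73,.002),onz(c,317,304,.034))
o=telemetry.get_obs();q=o["eef_rot"];R=Ro.from_quat([q[1],q[2],q[3],q[0]]).as_matrix();print(R, np.arctan2(R[1,0],R[0,0]), np.arctan2(-R[0,1],R[1,1])) 
E
```

```text
[ 0.51370366 -0.0243328   0.002     ] [ 0.49890178 -0.02355559  0.002     ] [ 0.52852146 -0.02511084  0.002     ] [ 0.50712215 -0.14878137  0.034     ]
[[ 0.0495372   0.99840419  0.02711362]
 [ 0.92742866 -0.05605762  0.36977511]
 [ 0.37070494  0.00682832 -0.92872559]] 1.517433546073508 -1.6268846551229588
```

```bash
python3 -m pendant '[[[0.014,0,-0.035,0,0,0],[0.014,0,-0.035,0,0,0],[0,0,0,0,0,0]]]'
python3 - <<'E'
from h import *
print(goal([.5794,.024,.025],1.557,21.8))
E
```

```text
time_s: 6.3
eef_pos: [0.5089, -0.1304, 0.0248]
eef_rot: [-0.127, 0.713, 0.675, 0.14]
wrist_force: [0.4, 0.5, -0.2]
opening: 0.339
(array([0.734, 0.308, 0.294]), array([ 0.0071,  0.0003, -0.0117]), array([ 0.5089, -0.1304,  0.0248]))
```

```bash
python3 -m pendant '[[[0.147,0.062,0.058,0.0014,0,-0.0023],[0.147,0.062,0.058,0.0014,0,-0.0023],[0.147,0.062,0.058,0.0014,0,-0.0023],[0.147,0.062,0.058,0.0014,0,-0.0023],[0.13,0.055,0.05,0.0014,0,-0.0023],[0,0,0,0,0,0],[0,0,0,0,0,0]]]'
python3 - <<'E'
from h import *
print(goal([.5794,.024,.0085],1.557,21.8))
c=imaging.camera("wrist"); save(c,"wrist5"); cv2.imwrite("pics/c5.png",c["pixels"])
c=imaging.camera("side"); save(c,"side5"); crop(c,200,100,160,110,5,"c5s.png")
c=imaging.camera("scene"); save(c,"scene5"); crop(c,300,120,200,130,4,"c5t.png")
E
```

```text
time_s: 7.18
eef_pos: [0.5782, 0.0242, 0.0267]
eef_rot: [-0.131, 0.7, 0.689, 0.134]
wrist_force: [0.8, -0.5, -1.4]
opening: 0.34
(array([-0.034,  0.006,  0.084]), array([ 0.0007,  0.001 , -0.0001]), array([0.5782, 0.0242, 0.0267]))
```

View pics/c5.png

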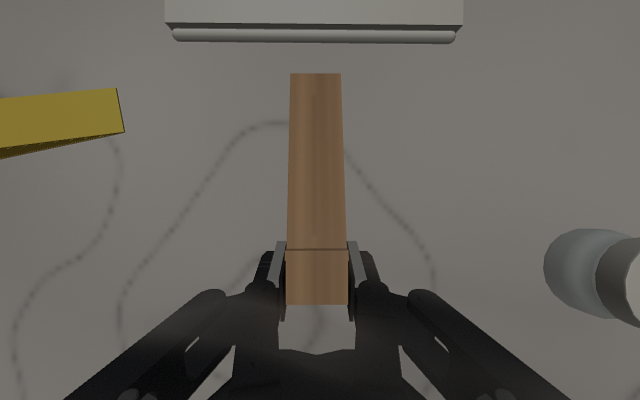

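View pics/c5s.png

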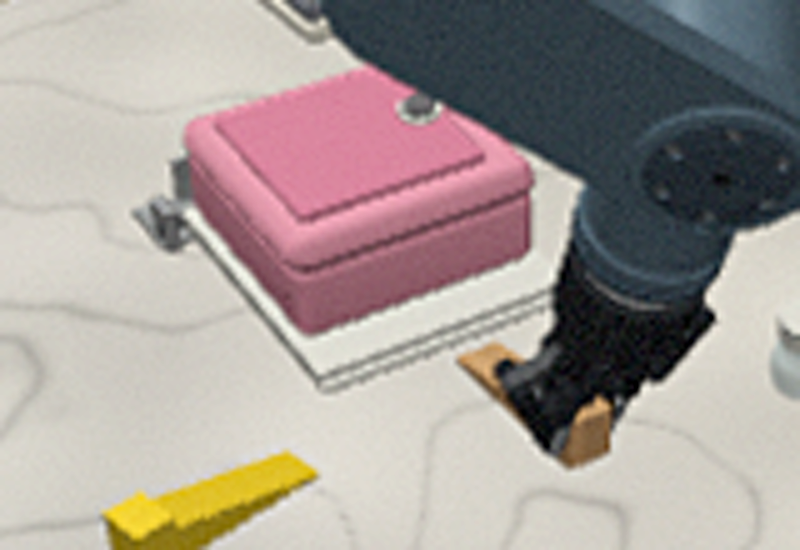

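View pics/c5t.png

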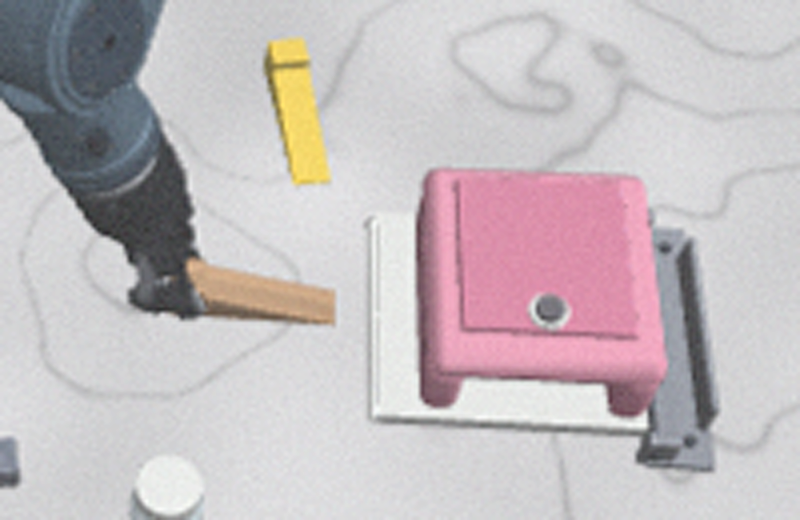

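The wrist view shows the lip running from (172,34) to (455,37), with its middle at (314,36). The wedge tip is at (316,73), so it is centred and nearly square. I'll check the geometry and then lower it.

```bash
python3 - <<'E'
from h import *
import pickle
c=pickle.load(open("pics/wrist5.pkl","rb"))
for uv in [(172,34),(455,37),(314,43)]: print(onz(c,*uv,.0095))
print(onz(c,316,73,.020))
o=telemetry.get_obs();q=o["eef_rot"];R=Ro.from_quat([q[1],q[2],q[3],q[0]]).as_matrix();print(np.arctan2(R[1,0],R[0,0]),np.degrees(np.arcsin(R[2,0])),o["eef_pos"])
a,b=onz(c,172,34,.0095),onz(c,455,37,.0095); print("len",np.linalg.norm(a-b),"yaw",np.arctan2(*(b-a)[1::-1]))
E
```

```text
[0.48779125 0.16166663 0.0095    ]
[0.66703425 0.15732007 0.0095    ]
[0.57762872 0.15462443 0.0095    ]
[0.57855345 0.1303182  0.02      ]
1.555250820830408 21.637948754775962 [0.57820844 0.02358621 0.02675856]
len 0.17929568959785522 yaw -0.024244771277886004
```

```bash
python3 -m pendant '[[[-0.012,0,0.03,0,0.0007,0],[-0.012,0,0.03,0,0,0],[-0.007,0,0.018,0,0,0],[0,0,0,0,0,0]]]'
python3 - <<'E'
from h import *
print(goal([.5785,.024,.0085],1.557,21.8))
E
```

```text
time_s: 7.82
eef_pos: [0.5777, 0.0218, 0.0083]
eef_rot: [-0.132, 0.701, 0.688, 0.135]
wrist_force: [-0.2, 0.8, 0.0]
opening: 0.339
(array([0.011, 0.004, 0.003]), array([ 0.0009,  0.0001, -0.0015]), array([0.5777, 0.0218, 0.0083]))
```

```bash
python3 -m pendant '[[[0,0,0,0,0,0],[0,0,0,0,0,0],[0,0,0,0,0,0]]]' 0.58
python3 -m pendant '[[[0,0,0,0,0,0],[0,0,0,0,0,0],[0,0,0,0,0,0],[0,0,0,0,0,0]]]' 1
python3 - <<'E'
from h import *
print(goal([.5785,.024,.0085],1.557,21.8))
c=imaging.camera("wrist"); save(c,"wrist6"); cv2.imwrite("pics/c6.png",c["pixels"])
c=imaging.camera("side"); save(c,"side6"); crop(c,200,100,160,110,5,"c6s.png")
E
```

```text
time_s: 8.2
eef_pos: [0.5781, 0.0218, 0.0087]
eef_rot: [-0.132, 0.701, 0.688, 0.135]
wrist_force: [-0.0, 0.3, -0.3]
opening: 0.417
time_s: 8.7
eef_pos: [0.5784, 0.0218, 0.0091]
eef_rot: [-0.131, 0.701, 0.688, 0.136]
wrist_force: [0.6, -0.4, -0.3]
opening: 0.342
(array([0.009, 0.   , 0.007]), array([ 0.0014,  0.0003, -0.0012]), array([0.5784, 0.0218, 0.0091]))
```

View pics/c6.png

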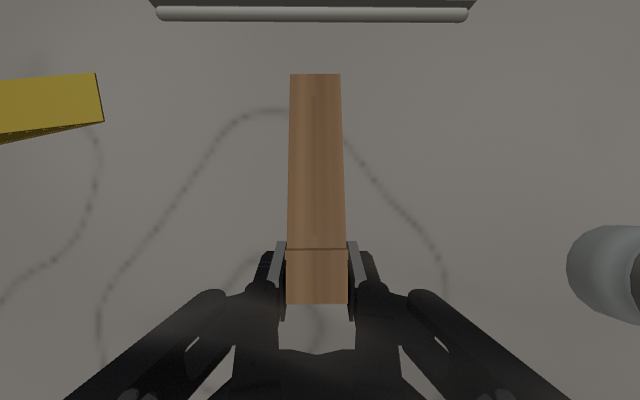

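View pics/c6s.png

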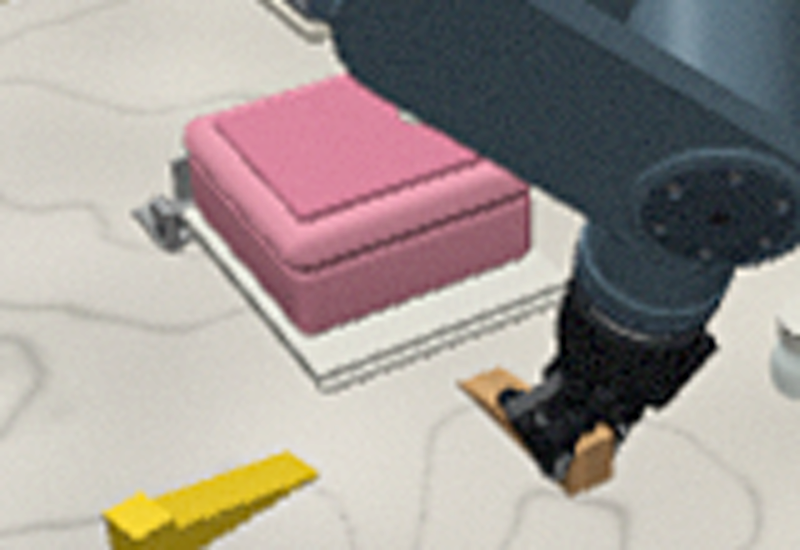

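```bash
python3 -m pendant '[[[0.0272,0,0.0125,0,0,-0.0003],[0.0278,0,0.0111,0,0,-0.0003],[0.0278,0,0.0111,0,0,-0.0003],[0.0278,0,0.0111,0,0,0],[0.0278,0,0.0111,0,0,0],[0.0278,0,0.0111,0,0,0],[0,0,0,0,0,0]]]'
python3 - <<'E'
from h import *
print(goal([.5785,.065,.0085],1.555,21.8),telemetry.get_obs()["wrist_force"])
c=imaging.camera("wrist"); save(c,"wrist7"); cv2.imwrite("pics/c7.png",c["pixels"])
E
```

```text
time_s: 9.68
eef_pos: [0.5792, 0.0608, 0.0091]
eef_rot: [-0.131, 0.699, 0.689, 0.136]
wrist_force: [-0.2, 0.8, -0.1]
opening: 0.337
(array([ 0.018, -0.004,  0.011]), array([0.0012, 0.0002, 0.0006]), array([0.5792, 0.0608, 0.0091])) [-0.15330108  0.84980908 -0.09459923]
```

View pics/c7.png

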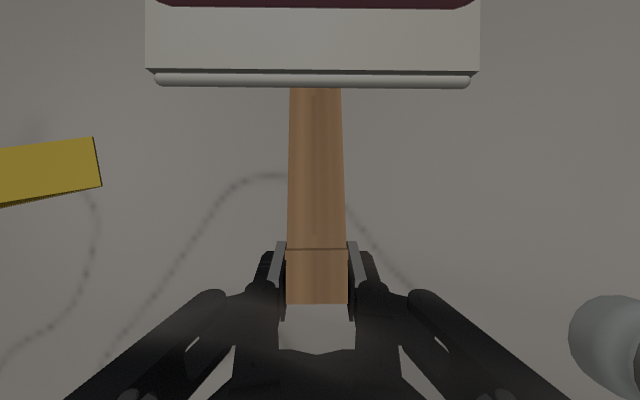

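```bash
python3 -m pendant '[[[0.0093,0,0.0042,0,0,0],[0.0093,0,0.0042,0,0,0],[0.0093,0,0.0042,0,0,0],[0.0093,0,0.0042,0,0,0]]]'
python3 -m pendant '[[[0.0093,0,0.0042,0,0,0],[0.0093,0,0.0042,0,0,0],[0.0093,0,0.0042,0,0,0],[0.0093,0,0.0042,0,0,0]]]'
```

```text
time_s: 10.22
eef_pos: [0.5804, 0.067, 0.0091]
eef_rot: [-0.129, 0.7, 0.689, 0.136]
wrist_force: [-1.2, -3.9, 2.5]
opening: 0.339
time_s: 10.72
eef_pos: [0.5813, 0.0748, 0.0091]
eef_rot: [-0.128, 0.7, 0.689, 0.136]
wrist_force: [-0.3, -4.7, 2.4]
opening: 0.341
```

```bash
python3 - <<'E'
from h import *
print(goal([.5795,.080,.0088],1.555,21.8),telemetry.get_obs()["wrist_force"])
c=imaging.camera("wrist"); save(c,"wrist8"); cv2.imwrite("pics/c8.png",c["pixels"])
c=imaging.camera("side"); save(c,"side8"); crop(c,200,80,160,120,5,"c8s.png")
E
```

```text
(array([ 0.023, -0.01 ,  0.011]), array([0.0024, 0.0013, 0.0003]), array([0.5813, 0.0748, 0.0091])) [-0.29892184 -4.65242878  2.3984032 ]
```

View pics/c8.png

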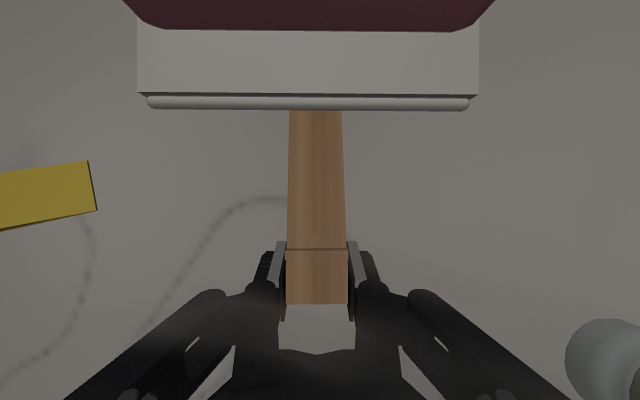

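View pics/c8s.png

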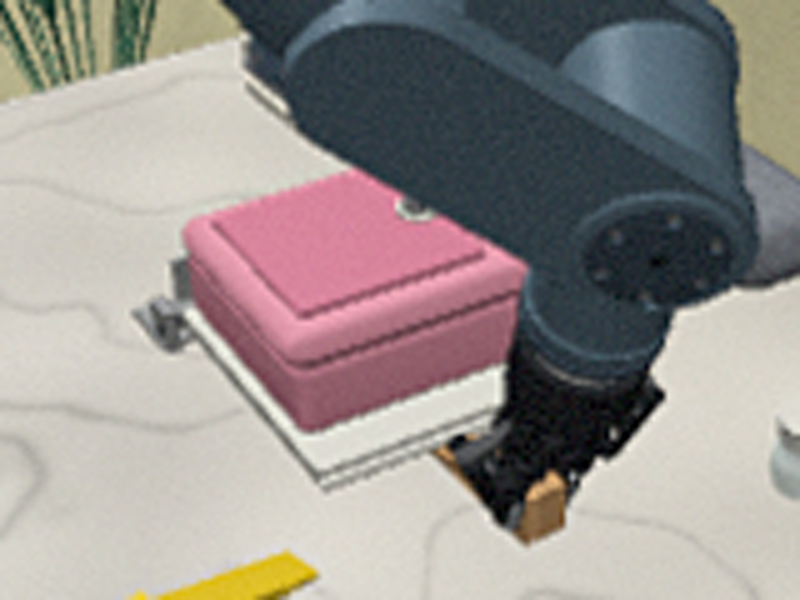

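```bash
python3 -m pendant '[[[0.0116,-0.0015,0.0052,0.0004,0,0],[0.0116,-0.0015,0.0052,0.0004,0,0],[0.0116,-0.0015,0.0052,0.0004,0,0],[0.0116,-0.0015,0.0052,0.0004,0,0]]]'
python3 -m pendant '[[[0.0116,-0.0015,0.0052,0.0004,0,0],[0.0116,-0.0015,0.0052,0.0004,0,0],[0.0116,-0.0015,0.0052,0.0004,0,0],[0.0116,-0.0015,0.0052,0.0004,0,0]]]'
```

```text
time_s: 11.32
eef_pos: [0.5809, 0.0854, 0.0091]
eef_rot: [-0.13, 0.7, 0.689, 0.135]
wrist_force: [0.6, -4.6, 2.4]
opening: 0.337
time_s: 11.82
eef_pos: [0.5803, 0.0962, 0.009]
eef_rot: [-0.131, 0.7, 0.69, 0.133]
wrist_force: [-0.1, -4.9, 3.9]
opening: 0.342
```

```bash
python3 -m pendant '[[[0.007,-0.0005,0.003,0,0,0],[0.0046,-0.0005,0.0019,0,0,0],[0.0046,-0.0005,0.0019,0,0,0],[0.0046,0,0.0019,0,0,0]]]'
python3 - <<'E'
from h import *
print(goal([.5795,.110,.0088],1.555,21.8),telemetry.get_obs()["wrist_force"])
c=imaging.camera("wrist"); save(c,"wrist9"); cv2.imwrite("pics/c9.png",c["pixels"])
E
```

```text
time_s: 12.32
eef_pos: [0.58, 0.1011, 0.009]
eef_rot: [-0.131, 0.699, 0.69, 0.133]
wrist_force: [0.2, -4.2, 3.2]
opening: 0.338
(array([ 0.041, -0.003,  0.017]), array([-0.0002,  0.0014,  0.0005]), array([0.58  , 0.1011, 0.009 ])) [ 0.22463745 -4.2397518   3.23038201]
```

View pics/c9.png

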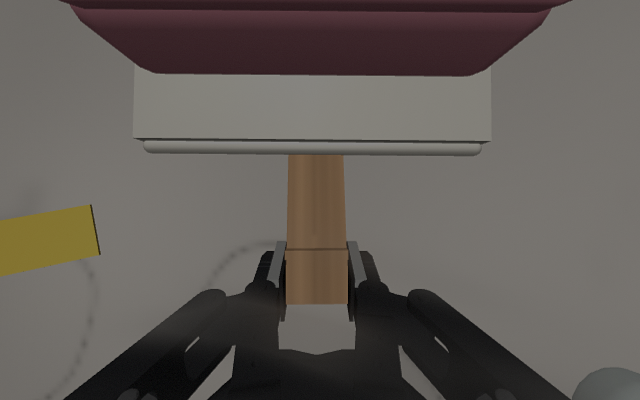

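```bash
for i in 1; do :; done; python3 -m pendant '[[[0.0046,0,0.0019,0,0,0],[0.0046,0,0.0019,0,0,0],[0.0046,0,0.0019,0,0,0]]]'
python3 -m pendant '[[[0.0037,0,0.0015,0,0,0],[0.0037,0,0.0015,0,0,0]]]'
python3 -m pendant '[[[0.0037,0,0.0015,0,0,0],[0.0037,0,0.0015,0,0,0]]]'
```

```text
time_s: 12.75
eef_pos: [0.5801, 0.1042, 0.0091]
eef_rot: [-0.131, 0.7, 0.69, 0.133]
wrist_force: [-0.9, -4.5, 3.0]
opening: 0.336
time_s: 13.0
eef_pos: [0.5801, 0.1057, 0.009]
eef_rot: [-0.131, 0.7, 0.69, 0.133]
wrist_force: [0.1, -4.7, 3.5]
opening: 0.341
time_s: 13.25
eef_pos: [0.58, 0.1073, 0.009]
eef_rot: [-0.131, 0.7, 0.69, 0.133]
wrist_force: [-1.1, -5.4, 4.1]
opening: 0.343
```

```bash
python3 -m pendant '[[[0.0025,0,0.001,0,0,0],[0.0025,0,0.001,0,0,0]]]'
python3 -m pendant '[[[0.0025,0,0.001,0,0,0],[0.0025,0,0.001,0,0,0]]]'
python3 -m pendant '[[[0.0025,0,0.001,0,0,0],[0.0025,0,0.001,0,0,0]]]'
```

```text
time_s: 13.5
eef_pos: [0.5801, 0.1084, 0.009]
eef_rot: [-0.131, 0.7, 0.69, 0.133]
wrist_force: [-0.9, -4.6, 3.9]
opening: 0.342
time_s: 13.75
eef_pos: [0.5801, 0.1095, 0.009]
eef_rot: [-0.131, 0.7, 0.69, 0.133]
wrist_force: [0.0, -5.3, 3.9]
opening: 0.341
time_s: 14.0
eef_pos: [0.58, 0.1105, 0.009]
eef_rot: [-0.131, 0.7, 0.69, 0.133]
wrist_force: [-1.5, -4.4, 4.0]
opening: 0.339
```

```bash
python3 - <<'E'
from h import *
print(goal([.5795,.110,.0088],1.555,21.8),telemetry.get_obs()["wrist_force"])
E
```

```text
(array([-0.003, -0.003,  0.   ]), array([-0.0003,  0.0015,  0.0004]), array([0.58  , 0.1105, 0.009 ])) [-1.4748707  -4.44084049  4.03203332]
```

```bash
python3 -m pendant '[[[0.0025,0,0.001,0,0,0],[0.0025,0,0.001,0,0,0]]]'|sed -n '2p;4p'
python3 -m pendant '[[[0.0025,0,0.001,0,0,0],[0.0025,0,0.001,0,0,0]]]'|sed -n '2p;4p'
```

```text
eef_pos: [0.5801, 0.1111, 0.009]
wrist_force: [-1.2, -8.0, 4.6]
eef_pos: [0.5801, 0.1111, 0.009]
wrist_force: [-1.1, -7.5, 4.0]
```

```bash
python3 - <<'E'
from h import *
c=imaging.camera("side"); save(c,"side10"); crop(c,200,80,160,120,5,"c10s.png")
c=imaging.camera("wrist"); save(c,"wrist10"); cv2.imwrite("pics/c10.png",c["pixels"])
E
```

```text
(no output)
```

View pics/c10s.png

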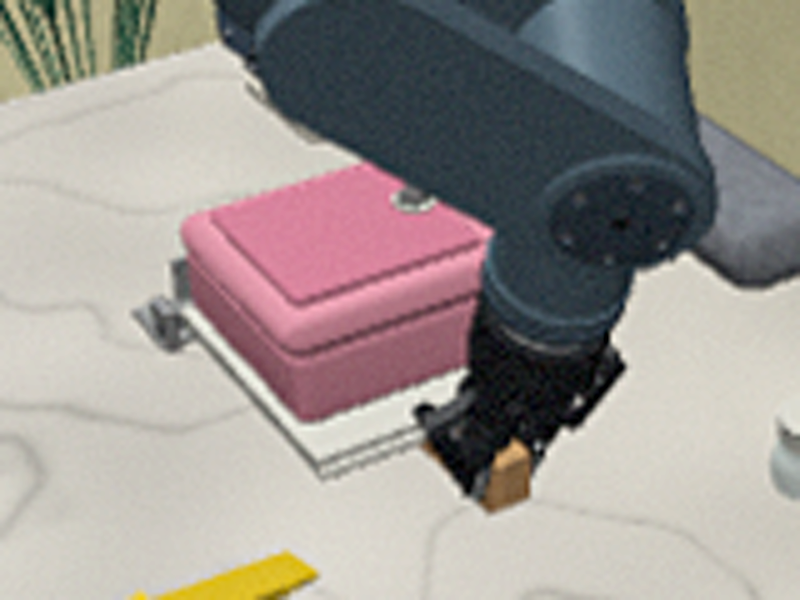

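View pics/c10.png

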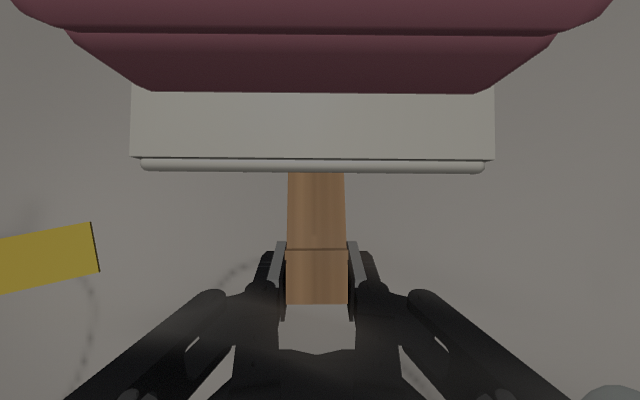

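The push has jumped and the advance has stopped at y = 0.111, so the stop is reached. I'll raise the push gradually.

```bash
python3 -m pendant '[[[0.0033,0,0.0013,0,0,0]]]'|sed -n '2p;4p'
python3 -m pendant '[[[0.0033,0,0.0013,0,0,0]]]'|sed -n '2p;4p'
```

```text
eef_pos: [0.5801, 0.1111, 0.009]
wrist_force: [-0.9, -8.7, 4.5]
eef_pos: [0.5801, 0.1111, 0.009]
wrist_force: [-2.4, -8.5, 4.3]
```

```bash
python3 -m pendant '[[[0.0042,0,0.0017,0,0,0]]]'|sed -n '2p;4p'
python3 -m pendant '[[[0.0042,0,0.0017,0,0,0]]]'|sed -n '2p;4p'
```

```text
eef_pos: [0.5801, 0.1111, 0.009]
wrist_force: [-1.4, -10.0, 4.4]
eef_pos: [0.5801, 0.1111, 0.009]
wrist_force: [-1.5, -9.1, 4.7]
```

```bash
python3 -m pendant '[[[0.006,0,0.0024,0,0,0]]]'|sed -n '2p;4p'
python3 -m pendant '[[[0.006,0,0.0024,0,0,0]]]'|sed -n '2p;4p'
```

```text
eef_pos: [0.5802, 0.1111, 0.009]
wrist_force: [-2.7, -13.0, 5.5]
eef_pos: [0.5802, 0.1112, 0.009]
wrist_force: [-2.8, -11.4, 4.9]
```

```bash
python3 -m pendant '[[[0.0075,0,0.003,0,0,0]]]'|sed -n '2p;4p'
python3 -m pendant '[[[0.0085,0,0.0034,0,0,0]]]'|sed -n '2p;4p'
```

```text
eef_pos: [0.5801, 0.1112, 0.0089]
wrist_force: [-3.1, -13.0, 7.1]
eef_pos: [0.5801, 0.1113, 0.0089]
wrist_force: [-3.8, -15.4, 6.4]
```

```bash
python3 -m pendant '[[[0.0095,0,0.0034,0,0,0]]]'|sed -n '2p;4p'
python3 -m pendant '[[[0.0098,0,0.0034,0,0,0]]]'|sed -n '2p;4p'
```

```text
eef_pos: [0.5802, 0.1113, 0.0089]
wrist_force: [-3.3, -15.4, 6.2]
eef_pos: [0.5801, 0.1113, 0.0089]
wrist_force: [-2.8, -14.7, 6.5]
```

```bash
python3 -m pendant '[[[0.0112,0,0.0036,0,0,0]]]'|sed -n '2p;4p'
python3 -m pendant '[[[0.0116,0,0.0036,0,0,0]]]'|sed -n '2p;4p'
```

```text
eef_pos: [0.5802, 0.1114, 0.0089]
wrist_force: [-4.1, -16.5, 6.3]
eef_pos: [0.5802, 0.1113, 0.0089]
wrist_force: [-3.5, -17.6, 6.0]
```

A push of about 17 N has been reached. I'll relax with still rows, then open.

```bash
python3 -m pendant '[[[0,0,0,0,0,0],[0,0,0,0,0,0]]]'|sed -n '2p;4p'
python3 -m pendant '[[[0,0,0,0,0,0],[0,0,0,0,0,0],[0,0,0,0,0,0],[0,0,0,0,0,0]]]' 0.45
python3 - <<'E'
from h import *
c=imaging.camera("wrist"); save(c,"wrist11"); cv2.imwrite("pics/c11.png",c["pixels"])
E
```

```text
eef_pos: [0.5801, 0.1112, 0.0089]
wrist_force: [0.9, -3.9, 2.4]
time_s: 16.85
eef_pos: [0.5776, 0.1137, 0.0073]
eef_rot: [-0.125, 0.7, 0.692, 0.123]
wrist_force: [0.1, -0.1, 0.9]
opening: 0.548
```

View pics/c11.png

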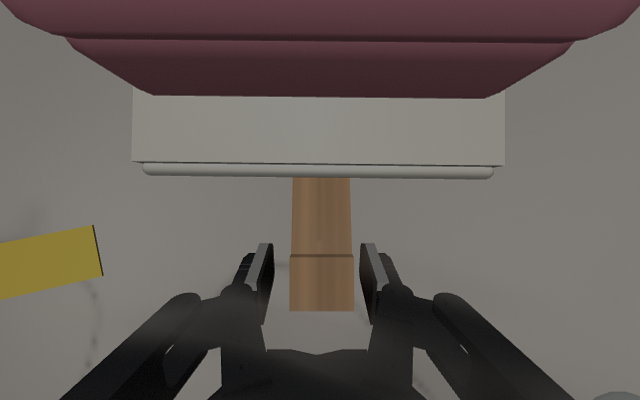

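The fingers are open and clear of the block on both sides: pads at (268,280) and (370,280), block from 290 to 354. The wedge held, so I retreat along the fingers.

```bash
python3 -m pendant '[[[-0.005,0,-0.03,0,0,0],[-0.005,0,-0.06,0,0,0],[-0.02,0,-0.12,0,0,0],[-0.05,0,-0.2,0,0,0],[-0.05,0,-0.2,0,0,0],[0,0,0,0,0,0],[0,0,0,0,0,0]]]' 0.2
python3 - <<'E'
from h import *
c=imaging.camera("wrist"); save(c,"wrist12"); cv2.imwrite("pics/c12.png",c["pixels"])
c=imaging.camera("side"); save(c,"side12"); crop(c,200,80,160,120,5,"c12s.png")
c=imaging.camera("scene"); save(c,"scene12"); crop(c,300,120,200,130,4,"c12t.png")
E
```

```text
time_s: 17.77
eef_pos: [0.5778, 0.0435, 0.1196]
eef_rot: [-0.124, 0.7, 0.692, 0.123]
wrist_force: [-0.4, 0.2, 0.5]
opening: 0.802
```

View pics/c12.png

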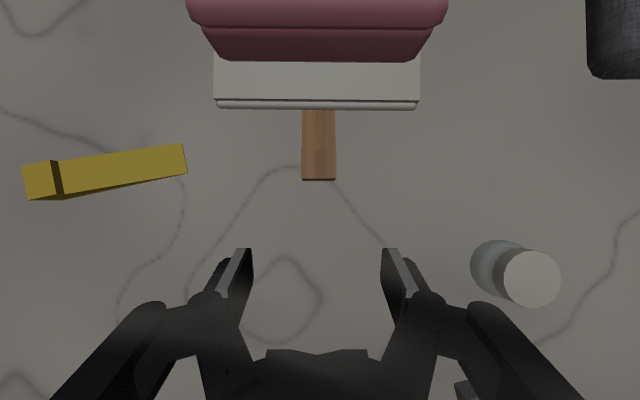

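View pics/c12s.png

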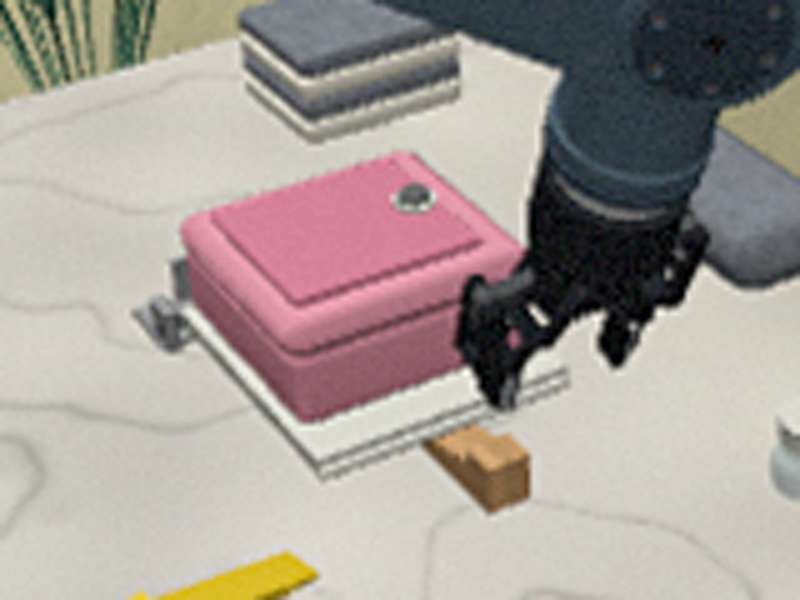

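View pics/c12t.png

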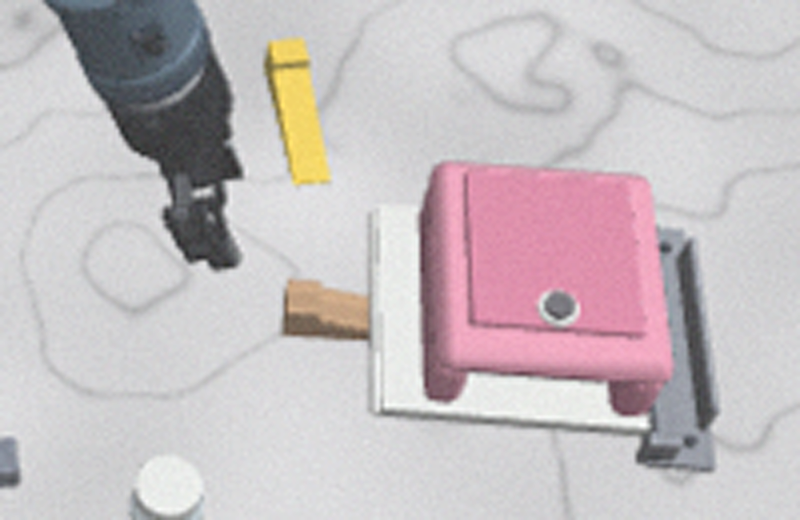

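```bash
python3 - <<'E'
from h import *
import pickle
ld=lambda n:pickle.load(open(f"pics/{n}.pkl","rb"))
w=ld("wrist12")
print("block back top",onz(w,302,180,.034),onz(w,336,180,.034),"lip",onz(w,216,104,.02),onz(w,419,107,.02))
a=-.018; ex=np.array([np.cos(a),np.sin(a),0]);ey=np.array([-ex[1],ex[0],0])
H=np.array([.579,.358,.0165])
def L(x,y,z,t): 
    yy=y*np.cos(t)-z*np.sin(t); zz=y*np.sin(t)+z*np.cos(t); return H+x*ex+yy*ey+[0,0,zz]
# lamp points: x,y(from hinge),z
pts={"near top corner plate":(-.09,-.2,.014),"knob/lid front L":(-.07,-.165,.093),"lid front R":(.07,-.165,.093)}
for A,B in (("side0","side12"),("scene0","scene12")):
    c0,c1=ld(A),ld(B); g0,g1=[cv2.cvtColor(c["pixels"],cv2.COLOR_BGR2GRAY) for c in (c0,c1)]
    for n,p in pts.items():
        u0=proj(c0,L(*p,.055)); u=u0.astype(np.float32).reshape(1,1,2)
        v,s,e=cv2.calcOpticalFlowPyrLK(g0,g1,u,None,winSize=(13,13),maxLevel=2)
        print(A,n,np.round(u0,1),"meas",np.round((v-u).ravel(),2),"pred level",np.round(proj(c0,L(*p,0))-u0,2),"err",e.ravel())
for n in ["bottles"]:
    d=cv2.absdiff(ld("scene0")["pixels"],ld("scene12")["pixels"])[140:290,170:370].max(2); print("changed px left area",(d>45).sum())
E
```

```text
block back top [0.56487334 0.09124672 0.034     ] [0.59376669 0.09093148 0.034     ] lip [0.48715197 0.16175176 0.02      ] [0.67013223 0.15685013 0.02      ]
side0 near top corner plate [263.4 176. ] meas [-0.5  -2.71] pred level [-0.4  -2.97] err [3.8589127]
side0 knob/lid front L [262.1 146.7] meas [-1.07 -3.  ] pred level [-1.07 -3.41] err [3.0719304]
side0 lid front R [302.5 132.5] meas [100.6  -79.56] pred level [-0.91 -3.27] err [18.151627]
scene0 near top corner plate [392.6 171.8] meas [ 0.71 -1.54] pred level [ 0.7  -2.02] err [4.8505917]
scene0 knob/lid front L [407.4 162.3] meas [ 1.91 -1.48] pred level [ 2.26 -1.76] err [4.427515]
scene0 lid front R [409.  203.2] meas [  0.51 -23.38] pred level [ 2.43 -1.58] err [5.859837]
changed px left area 1369
```

```bash
python3 - <<'E'
from h import *
import pickle
ld=lambda n:pickle.load(open(f"pics/{n}.pkl","rb"))
def lk(A,B,P):
    g0,g1=[cv2.cvtColor(c["pixels"],cv2.COLOR_BGR2GRAY) for c in (ld(A),ld(B))]
    u=np.float32(P).reshape(-1,1,2); v,s,e=cv2.calcOpticalFlowPyrLK(g0,g1,u,None,winSize=(13,13),maxLevel=1)
    print(A,B,np.round((v-u).reshape(-1,2),2).tolist())
lk("side10","side12",[(264,173),(260,144),(260,153),(238,124),(302,180)])
lk("side8","side12",[(264,175),(260,145)])
d=cv2.absdiff(ld("scene0")["pixels"],ld("scene12")["pixels"]).max(2)
print((d[140:230,180:245]>45).sum(),(d[225:260,265:360]>45).sum())
# wedge vs lip from wrist views by known-length ratio along wedge axis
for n,uf,ub,ul in (("wrist10",248.5,304,172),("wrist11",255.5,311,178)):
    c=ld(n); f=onz(c,318,uf,.034); b=onz(c,318,ub,.034); l=onz(c,318,ul,.018); print(n,f[1],b[1],l[1],"lip-front",l[1]-f[1])
E
```

```text
side10 side12 [[-0.0, -0.009999999776482582], [-0.019999999552965164, -0.0], [0.0, -0.0], [-0.07000000029802322, -0.09000000357627869], [1.5399999618530273, -19.780000686645508]]
side8 side12 [[-0.47999998927116394, -2.25], [-0.9700000286102295, -2.3399999141693115]]
0 0
wrist10 0.11826599193846947 0.0925236908975158 0.1562924818388665 lip-front 0.03802648990039702
wrist11 0.11849787483690688 0.09294135371604041 0.15571001530533096 lip-front 0.03721214046842408
```

```bash
python3 -c "
from bench import ctrl,telemetry
print(telemetry.get_obs()['time_s']);print(ctrl.hand_in())"
```

```text
17.925
the job is handed in; nothing more can be done
None
```

The wedge is in and released: I pushed it under the middle of the drooping edge until the lamp met its stop, then let go, backed off and handed in at 17.9 s. No verdict was reported.

I took the brown wedge by its block with the gripper tilted back about 22° to stay clear of the lamp. I laid it on the marble in front of the edge and regripped it. Then I pushed it in about 1 to 2 mm off the middle and within about 0.02 rad of square. The push was 4 to 5 N while the lamp rose and climbed at the stop; the last reading was 17.6 N.

**Last checks:**
- **Release:** the wrist force read near zero after I let go.
- **Wedge:** its position relative to the lip changed by less than 1 mm on release, within measuring noise. The thin end is about 58 mm inside, where the wedge is about 16 mm thick, which matches the 15 to 18 mm level gap.
- **Lamp:** it did not move in the side view between meeting the stop and the arm backing away.
- **Other things:** the tray items, buffer and jar look unchanged, and I stayed away from the yellow look-alike.

**Disagreement:** image tracking of the lamp's rise gave about 76 to 91% of what full level predicts. Taken literally, that would leave the lamp about 0.005 to 0.013 rad low, which could miss the 0.008 rad limit. I put it down to pixel noise and trusted the force jump at the hard stop.

**Not measured:** the nip force could not be measured directly. From a push of about 17 N I expect about 8 to 14 N.

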